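Free a stuck tube block from a dry-block heater

TASK

Lift the clear cover off the small heater and set it down upright inside the green tray, without disturbing the wooden clamp lying there. Then take the aluminium tube block by its blue fin, rock it to one side and then to the other so that the block itself pushes back both stiff orange clips that hold it, and lift it straight up out of the heater. Finish while still holding it: upright, above the heater and just clear of the clips, with its foot no more than about 5 cm above their tops; leave everything else on the bench where it is.

Things in the scene. Friction and masses are not known exactly. Their poses are not given: they have to be found in the camera images.
- heater: White dry-block heater, fixed, 170 x 170 x 50 mm, panel on its -x side. Origin: centre of its underside, z up; its y axis is the line on which the two clips face each other, along which the block is rocked. In the middle of its top is a pocket 43 (x) x 23 (y) x 16 mm deep for the block's foot. Orange clips 30 mm wide stand at +y and -y of it; their tops are 111 mm above the bench.
- clip_left (a joint): Orange clip at the heater's +y side: how far it is pushed outwards (m), 0 at the start to 0.011 (stop). It takes about 5 N, has no spring and stays where left. At 0 its upper pad is 1.5 mm off the block's side and its toe reaches 8 mm over the block's flange, 7 mm above it, so a straight pull is stopped. The block comes out when both clips are out by about 8 mm or more.
- clip_right (a joint): The same for the orange clip at the heater's -y side; grows as it is pushed outwards, along the heater's -y.
- block_fin (a point): Centre of the blue fin on the aluminium block (0.4 kg): 12 (x, grasp across this) x 34 (y) x 46 mm tall; axes start along the heater's. It is 99 mm above the foot's underside, 23 mm above the block's flat top. Rocking pivots on a lower edge of the foot (10 mm to that side); 15 to 18 mm at the fin with 0.15 to 0.18 rad of lean to a side brings that clip to its stop.
- block_foot (a point): Centre of the underside of the block's foot, z up along the block; at the start on the pocket's floor, 34 mm above the bench. Foot 40 (x) x 20 (y) mm and 21 tall, then a flange 56 x 52 x 6 mm, then the body 56 x 34 mm up to 76 mm, then the fin.
- cover_knob (a point): Centre of the red upright knob (24 mm diameter, 46 mm tall) on the clear plastic cover, a box open below, 84 (x) x 112 (y) x 116 mm without the knob, 0.18 kg. It is 139 mm above the cover's lower edge, 23 mm above its flat top; z up, x and y along its sides. The cover starts on the heater's top over block and clips and must rise 110 mm to clear the fin.
- tray: Green tray, fixed, 240 (x) x 220 (y) x 22 mm, walls 6 mm thick, floor 6 mm thick. Origin: centre of its underside, z up. The wooden clamp lies along the wall at its +x side; the rest is free.
- tube_clamp: Wooden test-tube clamp, 150 mm long (y), 25 mm wide, 10 mm thick, lying in the tray; origin at its underside. Leave alone.
- tube_rack: White rack with test tubes, 70 x 142 mm, 133 mm tall; origin under its centre. Leave alone.
- reagent_bottle: White plastic bottle, 54 mm diameter, 130 mm tall; origin under its centre. Leave alone.
- white_jar: White jar, 72 mm diameter, 85 mm tall; origin under its centre. Leave alone.
- beaker: Glass beaker, 72 mm diameter, 95 mm tall; origin under its centre. Leave alone.
- spirit_lamp: Amber glass spirit lamp with a red cap, 84 mm diameter, 76 mm tall; origin under its centre. Leave alone.
- match_box: Blue and yellow match box, 36 x 54 x 14 mm; origin under its centre. Leave alone.
Things that resemble listed ones, but are neither listed nor needed, are in the scene too. Leave any yellow look-alike of the part that bears cover_knob alone.

How it is judged:
On the way, in this order (a step that is already met when the one before it is completed fails the run):
1. the cover stands upright in the tray, let go (x of cover_knob in the frame of tray between -0.1 and 0.07 m and y of cover_knob in the frame of tray between -0.09 and 0.09 m and z of cover_knob in the frame of tray below 0.149 m and angle between cover_knob's own z axis and vertical below 0.06 rad and contact force between the fingers and cover below 0.2 N), for 0.2 s.
2. the block, held by its fin, has pushed one clip (either) back by 5 mm or more (contact force between the fingers and block above 1 N and value of joint any of clip_left, clip_right above 0.005 m), for 0.1 s.
3. the block, held by its fin, has pushed the other clip back too, by 5 mm or more (contact force between the fingers and block above 1 N and value of joint each of clip_left, clip_right above 0.005 m), for 0.1 s.
At the end, for the whole second after the job is handed in: Cover standing upright in the tray (knob -100 to +70 mm along tray x, within 90 mm along y), clips both back over 5 mm, block held at rest by the fingers alone, tilt under 0.25 rad, foot 2 to 70 mm above the clips' tops and within 60 mm of the heater's middle in plan (x of cover_knob in the frame of tray between -0.1 and 0.07 m and y of cover_knob in the frame of tray between -0.09 and 0.09 m and z of cover_knob in the frame of tray below 0.149 m and angle between cover_knob's own z axis and vertical below 0.06 rad and value of joint each of clip_left, clip_right above 0.005 m and z of block_foot in the frame of heater between 0.113 and 0.181 m and horizontal distance between block_foot and heater below 0.06 m and angle between block_foot's own z axis and vertical below 0.25 rad and contact force between the fingers and block above 2 N and contact force between block and heater below 0.2 N and linear speed of block below 0.03 m/s); the arm keeps its last pose, push and grip.
It fails at once if the cover is tipped over (angle between cover_knob's own z axis and vertical above 0.6 rad).
It fails at once if a clip is pushed by the fingers instead of by the block (contact force between the fingers and clip_left above 4 N or contact force between the fingers and clip_right above 4 N).
It fails at once if a bystander is disturbed (moved by more than 30 mm) (distance of any of tube_clamp, tube_rack, reagent_bottle, white_jar, beaker, spirit_lamp, match_box from where it was at the start of the episode above 0.03 m).
It also fails if it takes over 64 s, if anything falls off the work surface, if the arm or the gripper's body presses on something with over 40 N, if the wrist force passes 120 N, or if a joint passes its speed limit or range.

ROBOT

A 6-joint arm with a two-finger parallel gripper is mounted at the origin on the work surface. World frame = base frame: x ahead of the robot, y to its left, z up, the work surface at z = 0. Lengths are in m, angles in rad, forces in N, time in s.
With the tool pointing down it reaches from about 0.35 to 0.975 m from the base axis. Payload 4.9 kg.
Tool frame: the origin (TCP) lies midway between the tips of the shut fingers; the grasp point (between the pads) lies behind it (manip.tcp_to_grasp is the z of the grasp point in the tool frame, in m); z points along the fingers, y is the direction in which the jaws open and shut (so a half turn about z gives the same grasp; the last joint's range is limited). The gripper opens to 85 mm and grips with 20 to 120 N. Pads are 22 mm wide; open, the fingers measure 114 mm over their backs; the gripper's body (76 mm by 85 mm) begins 54 mm behind the grasp point. The pads swing forward as they close: fully open they stand 13 mm farther back than shut.
Start: joints at [1.223, 0.053, 1.613, -0, 1.476, -0.119], TCP at [0.142, 0.609, 0.231] pointing down, gripper open.
Joint ranges: [-3.01, 3.01], [-1.01, 2.22], [0.06, 2.58], [-1.02, 4.17], [0.09, 2.62], [-3.14, 3.14]. Speed limits (rad/s): [2.57, 2.57, 3.14, 3.14, 3.14, 3.14].

INTERFACE

Orientations are given as a unit quaternion [w, x, y, z].
In Python, from plant import status, vision, order, regions_of, manip gives the robot as it stands. The module is installed in compiled form; this text tells all that it offers.
- The arm moves only by the shell command python3 -m crank 'ROWS'. ROWS is JSON, one flat list of numbers, 5 for each row, row after row: the shift along the tool's x, y, z in mm, then the turn about the tool's z in degrees, then the opening in per cent of the stroke, from 0 (shut) to 100 (fully open). In form: [tx, ty, tz, yaw, fingers, tx, ty, tz, yaw, fingers, ...]. A call has exactly 10 rows; each row is the pose to reach, as a shift and turn from the pose commanded when the call began, along the tool's axes at that moment; what a row does not reach only later rows make up. A row lasts 1/10 s, in which the tool goes at most 50 mm and 8.59 degrees, less where a joint would pass 70% of its speed; a pose out of reach is approached as far as the arm can. A call with a gripper value outside its range is refused whole. The fingers move at their own pace and stop on an object; the grip force is fixed at half the most. Time passes only in rows, so rows that repeat a pose let the fingers close, or fill a call up. It gives the time, the measured TCP pose, the force and the opening at its end, in the units of the state.
- status.state(): the state, without advancing time (a new reading comes with each control period).
- vision.grab_frame(name): name is "side" or "top" or "wrist"; returns (picture, depth): 384x512x3 uint8, red, green, blue; 384x512 float32, m along the optical axis (not along the pixel's ray), 0 where there is no reading.
- vision.get_calibration(name): a dict with "camera_matrix" (3x3 intrinsics, pixels), "R" (3x3) and "t" (3): a world point X has camera coordinates R X + t. Camera axes: x right, y down, z forward; pixel columns grow to the right and rows downward; lengths in m; the calibration is good to about 2 mm. The wrist camera is an equidistant fisheye: a pixel r from the principal point sees the ray r / f radians off the axis. A picture is of the moment at which its call begins: read the wrist's pose just before it. get_calibration takes no time and is no camera call; for the wrist camera it gives the pose at the moment of the call.
- order.job_done(): hands the job in, once; it reports no verdict.
Trained networks look in the newest picture that a camera, given by its name, has taken for a name from the list of things; names that differ only in an ending like _2 or _b are one class to them, and where a whole thing is asked for, a point or a joint stands for the part that bears it (a point fixed in the world has none). Each returns a list of dicts, best first, with "confidence" (0 to 1); they miss things now and then, are a little off and sometimes report something else, mostly with a low value. They report only what shows in the picture. A call takes as long as a camera call. They do not tell look-alikes from the thing itself.
- regions_of(camera, name): "region" (384x512 bool, what is visible of it) and "extent" ([centre column, centre row, width, height] in pixels, round what is visible of it).
The state is a dict: "time": time; "joint_pos": joint angles; "joint_vel": joint speeds; "joint_efforts": joint torques, N m; "tool_pos": TCP position; "tool_rot": TCP orientation; "contact_force": force on the tool from outside, world axes, zero at the start; "ft_torque": the same for the moment, N m; "gripper_width": opening from 0.0 (shut) to 1.0 (fully open).
Only numpy, scipy, OpenCV 4.12 (cv2) and the standard library are available. Lean on these libraries where they do the work, as an engineer would, in place of code of your own. Each camera call takes 0.05 s, during which the arm holds its last target. There are 200 camera calls.

## Working session

There is one attempt and no reset: what is moved stays moved. The work goes in short steps, Python scripts to look and compute and a shell command to move; the robot and the scene stay as the last step left them, time stands still between calls to the robot, and variables do not carry over. Pictures are saved under pics/ and viewed, on a budget of 10 in all, crops included, one or two more only if the job needs it, and the job is handed in when it is done.

```bash
mkdir -p pics; cat > h.py <<'E'
import numpy as np, cv2
from plant import status, vision, order, regions_of, manip
def cloud(cam,d):
    c=vision.get_calibration(cam);K=np.array(c["camera_matrix"]);R=np.array(c["R"]);t=np.array(c["t"])
    v,u=np.mgrid[:384,:512]
    P=np.stack([(u-K[0,2])/K[0,0]*d,(v-K[1,2])/K[1,1]*d,d],-1)
    return (P-t)@R   # world
E
python3 - <<'E'
from h import *
s=status.state();print(s["time"],s["tool_pos"],s["tool_rot"],manip.tcp_to_grasp)
ims=[]
for cam in ("top","side"):
    im,d=vision.grab_frame(cam);ims.append(im);W=cloud(cam,d)
    np.save(cam+"_W.npy",W);np.save(cam+"_im.npy",im)
    for n in ("cover_knob","heater","tray","block_fin","tube_clamp","tube_rack"):
        for r in regions_of(cam,n)[:3]:
            m=r["region"]&(d>0);p=W[m]
            print(cam,n,round(r["confidence"],2),np.round(r["extent"]),m.sum(),np.round(np.median(p,0),3),np.round(np.percentile(p,[3,97],0),3).tolist() if len(p) else "")
    cv2.imwrite(f"pics/{cam}0.png",im[...,::-1])
print(status.state()["time"])
E
```

```text
0.0 [0.14154688 0.60812222 0.23006875] [-2.35675310e-04  1.14161657e-01  9.93461650e-01 -1.00560266e-03] -0.0187
top cover_knob 0.72 [288. 197.  42.  38.] 1272 [ 0.536 -0.165  0.164] [[0.496, -0.223, 0.059], [0.581, -0.114, 0.208]]
top cover_knob 0.71 [251. 263.  43.  37.] 1063 [ 0.345 -0.047  0.115] [[0.298, -0.104, 0.108], [0.391, 0.005, 0.16]]
top cover_knob 0.59 [324. 264.  34.  34.] 1260 [ 0.342 -0.265  0.114] [[0.29, -0.314, 0.014], [0.394, -0.229, 0.16]]
top heater 0.78 [290. 199.  62.  57.] 1639 [ 0.506 -0.161  0.049] [[0.452, -0.257, 0.027], [0.626, -0.085, 0.055]]
top heater 0.69 [291. 197.  38.  39.] 1260 [ 0.537 -0.165  0.165] [[0.496, -0.223, 0.066], [0.583, -0.114, 0.208]]
top tray 0.57 [178. 196.  74.  81.] 4584 [0.546 0.182 0.006] [[0.441, 0.076, -0.0], [0.667, 0.284, 0.022]]
top block_fin 0.45 [183. 170.  46.  13.] 285 [0.639 0.174 0.014] [[0.627, 0.101, 0.004], [0.657, 0.234, 0.022]]
top tube_clamp 0.54 [181. 170.  44.  12.] 340 [0.639 0.178 0.013] [[0.627, 0.105, 0.002], [0.658, 0.237, 0.022]]
top tube_rack 0.92 [224. 122.  45.  37.] 1197 [0.781 0.027 0.065] [[0.75
[... 152 characters left out ...]
side cover_knob 0.91 [197. 223.  35.  45.] 1228 [ 0.346 -0.085  0.088] [[0.288, -0.118, -0.002], [0.402, 0.065, 0.151]]
side cover_knob 0.78 [200. 267.  35.  44.] 1447 [ 0.342 -0.315  0.101] [[0.287, -0.325, 0.001], [0.396, -0.241, 0.148]]
side cover_knob 0.61 [252. 231.  24.  43.] 1049 [ 0.535 -0.224  0.16 ] [[0.496, -0.236, 0.056], [0.577, -0.131, 0.2]]
side heater 0.67 [252. 249.  49.  40.] 1347 [ 0.533 -0.237  0.047] [[0.452, -0.271, 0.004], [0.623, -0.106, 0.054]]
side tray 0.72 [244. 194.  60.  36.] 1753 [0.546 0.17  0.006] [[0.439, 0.061, -0.001], [0.667, 0.285, 0.021]]
side tube_rack 0.74 [305. 198.  33.  43.] 906 [0.782 0.003 0.066] [[0.75, -0.051, 0.003], [0.836, 0.083, 0.133]]
0.7
```

View pics/top0.png

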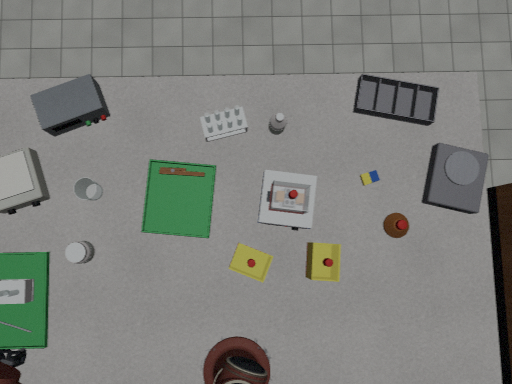

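View pics/side0.png

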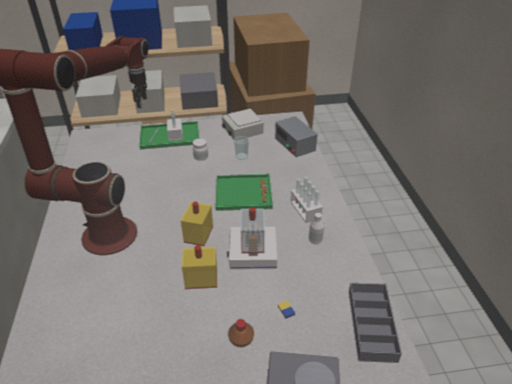

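The clear cover stands on the white heater at top (293,195) and side (252,230). The yellow look-alikes are at top (251,262) and (328,262). The tray that holds the wooden clamp is at (180,198); the one at far left holds other things. Next I measure these and check them in a crop.

```bash
python3 - <<'E'
from h import *
def rect(p):
    (c,s,a)=cv2.minAreaRect((p[:,:2]*1000).astype(np.float32)); return np.round(c,1),np.round(s,1),round(a,2)
for cam,bx in (("top",(255,325,165,235)),("side",(220,290,195,275))):
    W=np.load(cam+"_W.npy");im=np.load(cam+"_im.npy").astype(int)
    u0,u1,v0,v1=bx
    box=np.zeros((384,512),bool);box[v0:v1,u0:u1]=1
    r,g,b=im[...,0],im[...,1],im[...,2]
    kn=box&(r>g+60)&(r>b+60)&(W[...,2]>.172)&(W[...,2]<.23)
    p=W[kn];print(cam,"knob n",len(p),p.mean(0).round(4),p.min(0).round(4),p.max(0).round(4), "topface",p[p[:,2]>.206].mean(0).round(4))
    ht=box&(abs(W[...,2]-.05)<.006)&(im.min(-1)>140);print("heater top",ht.sum(),rect(W[ht]))
    cv=box&(abs(W[...,2]-.166)<.006);print("cover top",cv.sum(),rect(W[cv]) if cv.sum()>4 else '')
    gr=(g>r+40)&(g>b+30)&(abs(W[...,0]-.55)<.2)&(abs(W[...,1]-.18)<.16)&(W[...,2]>.015)
    print("tray rim",gr.sum(),rect(W[gr]))
    cl=(W[...,2]>.009)&(W[...,2]<.02)&(r>g+30)&(abs(W[...,0]-.64)<.05)&(abs(W[...,1]-.18)<.12);print("clamp",cl.sum(),rect(W[cl]))
t=np.load("top_im.npy")[160:240,255:335];s=np.load("side_im.npy")[195:275,215:295]
cv2.imwrite("pics/crop1.png",cv2.resize(np.hstack([t,s]),None,fx=5,fy=5,interpolation=2)[...,::-1])
E
```

```text
top knob n 44 [ 0.5408 -0.1711  0.2105] [ 0.5301 -0.18    0.2044] [ 0.5508 -0.1616  0.2165] topface [ 0.5412 -0.1711  0.2109]
heater top 1346 (array([ 541.8, -173.6]), array([169.3, 169.9]), 81.84)
cover top 978 (array([ 541.1, -170.8]), array([112.2,  84.2]), 82.15)
tray rim 411 (array([553.4, 178.5]), array([217.3, 238.8]), 83.63)
clamp 151 (array([642.5, 168.2]), array([142.2,  20.7]), 85.03)
side knob n 18 [ 0.543  -0.1771  0.2108] [ 0.5352 -0.1871  0.2068] [ 0.551  -0.1687  0.2138] topface [ 0.543  -0.1771  0.2108]
heater top 835 (array([ 541.9, -177.1]), array([174.8, 170.8]), 81.85)
cover top 463 (array([ 541.7, -178.7]), array([121.5,  83.3]), 82.54)
tray rim 97 (array([555.2, 174.2]), array([228.3, 231.7]), 83.75)
clamp 36 (array([643.4, 161.4]), array([135.4,  13.4]), 84.98)
```

View pics/crop1.png

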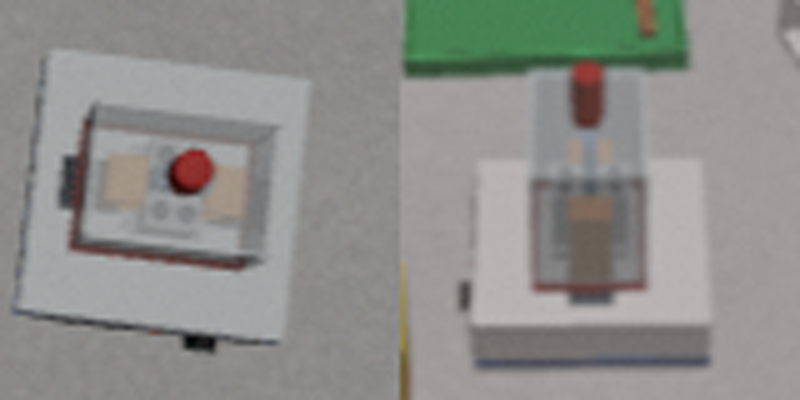

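Confirmed: the clear cover with the red knob stands on the heater, centre about (0.541, -0.171), yaw about -7.9°. Both yellow boxes are excluded because they stand on the bench with no heater under them. The tray is at (0.553, 0.178), yaw -6.3°.

```bash
cat >> h.py <<'E'
from scipy.spatial.transform import Rotation as Ro
def go(x,y,z,head=None):
    s=status.state();q=np.array(s["tool_rot"]);R=Ro.from_quat(q[[1,2,3,0]]).as_matrix()
    h=np.degrees(np.arctan2(R[1,1],R[0,1]));d=R.T@(np.array([x,y,z])-s["tool_pos"])*1000
    yaw=None if head is None else (h-head+180)%360-180
    print("t",s["time"],"pos",np.round(s["tool_pos"],4),"head",h.round(2),"shift",d.round(1),"yaw",yaw,"w",s["gripper_width"],"F",np.round(s["contact_force"],1))
E
python3 -c "
from h import *
go(.48,.2,.32,-7.9);go(.541,-.171,.32,-7.9)"
```

```text
t 0.7 pos [0.1418 0.6087 0.2313] head 76.89 shift [-422.1 -321.3  -88.7] yaw 84.78726662942887 w 1.0023816928818758 F [-0.3  0.1 -0.4]
t 0.7 pos [0.1418 0.6087 0.2313] head 76.89 shift [-565.7 -668.8  -88.7] yaw 84.78726662942887 w 1.0023816928818758 F [-0.3  0.1 -0.4]
```

```bash
python3 -m crank '[-35,-27,-25,4,100,-75,-57,-50,11,100,-115,-87,-80,19,100,-152,-116,-89,27,100,-190,-145,-89,35,100,-228,-174,-89,43,100,-266,-203,-89,50,100,-304,-232,-89,55,100,-340,-260,-89,60,100,-370,-285,-89,64,100]'; python3 -c "
from h import *
go(.541,-.171,.32,-7.9)"
```

```text
time: 1.7
tool_pos: [0.4387, 0.245, 0.3206]
tool_rot: [0.0, 0.625, 0.781, 0.0]
contact_force: [-0.0, 0.0, 0.4]
gripper_width: 0.998
t 1.7 pos [0.4387 0.245  0.3206] head 12.63 shift [-428.3    8.8    0.6] yaw 20.53016036768841 w 0.9979032040267174 F [-0.   0.   0.4]
```

```bash
python3 -m crank '[-46,1,0,2,100,-92,2,0,5,100,-138,3,0,8,100,-184,4,0,11,100,-230,5,0,14,100,-276,6,0,17,100,-322,7,0,19,100,-368,8,0,20.5,100,-405,9,0,20.5,100,-428,9,0,20.5,100]'; python3 - <<'E'
from h import *
go(.541,-.171,.18,-7.9)
im,d=vision.grab_frame("wrist");cv2.imwrite("pics/w1.png",im[...,::-1])
c=vision.get_calibration("wrist");K=np.array(c["camera_matrix"]);R=np.array(c["R"]);t=np.array(c["t"])
m=regions_of("wrist","cover_knob")
def wcloud(d):
    v,u=np.mgrid[:384,:512];x=(u-K[0,2])/K[0,0];y=(v-K[1,2])/K[1,1];r=np.hypot(x,y)+1e-9
    k=np.tan(r)/r;P=np.stack([x*k*d,y*k*d,d],-1);return (P-t)@R
W=wcloud(d);i=im.astype(int)
k=(i[...,0]>i[...,1]+60)&(i[...,0]>i[...,2]+60)&(d>0)&(W[...,2]>.172)&(W[...,2]<.225)
p=W[k];print(len(p),p.mean(0),p.min(0),p.max(0)); p=p[p[:,2]>.206];print(p.mean(0), (p.min(0)+p.max(0))/2)
c_=(abs(W[...,2]-.166)<.005)&(d>0)&(abs(W[...,0]-.541)<.1)&(abs(W[...,1]+.171)<.1)
print(c_.sum(),cv2.minAreaRect((W[c_][:,:2]*1000).astype(np.float32)))
print([ (r["confidence"],r["extent"]) for r in m])
E
```

```text
time: 2.7
tool_pos: [0.5418, -0.1707, 0.3201]
tool_rot: [0.0, 0.753, 0.658, -0.0]
contact_force: [0.2, 0.2, -0.5]
gripper_width: 1.0
t 2.7 pos [ 0.5418 -0.1707  0.3201] head -7.75 shift [ -0.3  -0.8 140.1] yaw 0.15284907119320224 w 0.99984303358684 F [ 0.2  0.2 -0.5]
425 [ 0.54153144 -0.17470491  0.21206398] [ 0.530911   -0.18504863  0.20918713] [ 0.5519165  -0.16493082  0.21392416]
[ 0.54153144 -0.17470491  0.21206398] [ 0.54141375 -0.17498972  0.21155564]
7654 ((541.4501953125, -175.41542053222656), (111.28813934326172, 84.41748046875), 82.0526123046875)
[(0.85, [259.2, 166.3, 85.8, 109.3]), (0.71, [109.2, 92.2, 97.7, 90.6]), (0.65, [423.5, 119.6, 64.0, 39.5]), (0.63, [139.9, 238.3, 93.9, 74.7])]
```

View pics/w1.png

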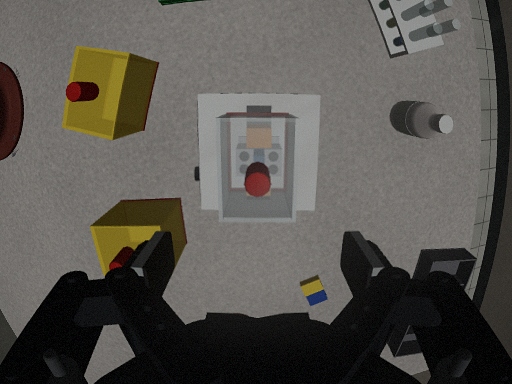

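The picture shows the knob at (258,180), between the open fingers in x, with the heater and clear cover below it. The wrist view gives (0.5415, -0.175), the top view -0.171 and the side view -0.177, so I use -0.1745. Now I go down and grip.

```bash
python3 -m crank '[-3,0,25,0,100,-4,0,60,0,100,-4,0,95,0,100,-4,0,120,0,100,-4,0,135,0,100,-4,0,142,0,100,-4,0,142,0,100,-4,0,142,0,0,-4,0,142,0,0,-4,0,142,0,0]'; python3 -m crank '[0,0,0,0,0,0,0,0,0,0,0,0,0,0,0,0,0,-3,0,0,0,0,-8,0,0,0,0,-15,0,0,0,0,-22,0,0,0,0,-30,0,0,0,0,-38,0,0,0,0,-46,0,0]'
```

```text
time: 3.8
tool_pos: [0.5419, -0.1723, 0.1798]
tool_rot: [0.001, 0.752, 0.659, 0.0]
contact_force: [-0.1, 0.6, -0.2]
gripper_width: 0.512
time: 4.8
tool_pos: [0.5413, -0.172, 0.2253]
tool_rot: [0.0, 0.752, 0.659, 0.0]
contact_force: [-1.0, 0.7, -2.7]
gripper_width: 0.261
```

```bash
python3 -m crank '[0,0,-12,0,0,0,0,-25,0,0,0,0,-40,0,0,0,0,-55,0,0,0,0,-68,0,0,0,0,-80,0,0,0,0,-90,0,0,0,0,-96,0,0,0,0,-98,0,0,0,0,-98,0,0]'; python3 - <<'E'
from h import *
im,d=vision.grab_frame("side");cv2.imwrite("pics/s2.png",cv2.resize(im[100:300,120:350],None,fx=3,fy=3)[...,::-1])
go(.5236,.1818,.32,-6.3)
E
```

```text
time: 5.8
tool_pos: [0.5412, -0.172, 0.3222]
tool_rot: [-0.0, 0.752, 0.659, -0.0]
contact_force: [-0.2, -0.3, -3.1]
gripper_width: 0.268
t 5.85 pos [ 0.541  -0.1719  0.3217] head -7.61 shift [348.3 -64.1   1.9] yaw -1.3080857341062142 w 0.26508166171642034 F [-0.6  1.1 -2.9]
```

View pics/s2.png

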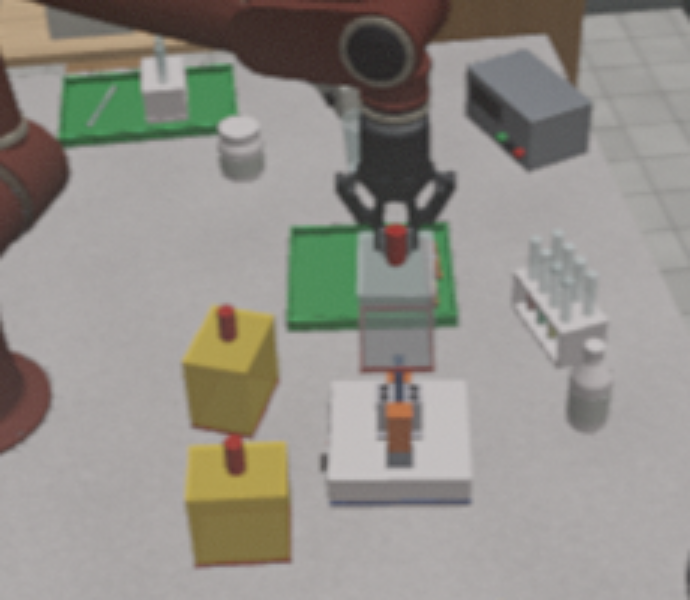

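The cover hangs level in the gripper at crop (397,300), well above the block and clips at (400,420). I carry it to the tray.

```bash
python3 -m crank '[15,-3,0,0,0,45,-8,0,0,0,85,-16,0,0,0,125,-23,0,-1,0,165,-31,0,-1,0,205,-38,0,-1,0,245,-45,0,-1,0,285,-53,0,-1,0,315,-58,0,-1,0,330,-61,0,-1,0]'; python3 -m crank '[10,-2,15,0,0,17,-3,40,0,0,18,-3,70,0,0,18,-3,100,0,0,18,-3,125,0,0,18,-3,145,0,0,18,-3,160,0,0,18,-3,168,0,0,18,-3,172,0,0,18,-3,172,0,0]'; python3 -c "
from h import *
go(.5236,.1818,.135,-6.3)"
```

```text
time: 6.85
tool_pos: [0.5232, 0.1662, 0.3216]
tool_rot: [-0.001, 0.746, 0.666, -0.0]
contact_force: [-0.3, -1.0, -1.7]
gripper_width: 0.261
time: 7.85
tool_pos: [0.5236, 0.1813, 0.1503]
tool_rot: [0.0, 0.747, 0.665, 0.0]
contact_force: [0.2, -0.4, -2.4]
gripper_width: 0.26
t 7.85 pos [0.5236 0.1813 0.1503] head -6.63 shift [ 0.5 -0.1 15.3] yaw -0.32531476088715294 w 0.26020779354043544 F [ 0.2 -0.4 -2.4]
```

```bash
python3 -m crank '[0,0,3,0,0,0,0,6,0,0,0,0,9,0,0,0,0,11,0,0,0,0,12,0,0,0,0,13,0,0,0,0,14,0,0,0,0,14.5,0,0,0,0,14.5,0,0,0,0,14.5,0,0]'
```

```text
time: 8.85
tool_pos: [0.5235, 0.1814, 0.1358]
tool_rot: [0.0, 0.747, 0.665, 0.0]
contact_force: [0.1, -0.1, -2.4]
gripper_width: 0.266
```

Not touching yet, so I go on gently.

```bash
python3 -m crank '[0,0,0.5,0,0,0,0,1,0,0,0,0,1.5,0,0,0,0,2,0,0,0,0,2,0,0,0,0,2,0,0,0,0,2,0,0,0,0,2,0,0,0,0,2,0,0,0,0,2,0,0]'
```

```text
time: 9.85
tool_pos: [0.5238, 0.1815, 0.1352]
tool_rot: [0.0, 0.747, 0.665, 0.0]
contact_force: [-3.2, -0.4, 5.4]
gripper_width: 0.269
```

The cover touches down, so I let go and rise.

```bash
python3 -m crank '[0,0,0,0,100,0,0,0,0,100,0,0,0,0,100,0,0,0,0,100,0,0,0,0,100,0,0,0,0,100,0,0,0,0,100,0,0,-15,0,100,0,0,-40,0,100,0,0,-75,0,100]'; python3 -m crank '[0,0,-20,0,100,0,0,-45,0,100,0,0,-75,0,100,0,0,-95,0,100,-40,7,-95,0,100,-80,15,-95,0,100,-125,23,-95,0,100,-170,31,-95,0,100,-205,38,-95,0,100,-215,40,-95,0,100]'; python3 - <<'E'
from h import *
im,d=vision.grab_frame("top");W=cloud("top",d)
im2,d2=vision.grab_frame("side");W2=cloud("side",d2)
a=cv2.resize(im[150:250,130:330],None,fx=4,fy=4);b=cv2.resize(im2[160:280,180:300],(400,400))
o=np.zeros((400,800,3),np.uint8);cv2.imwrite("pics/ts3.png",a[...,::-1]);
i=im.astype(int)
for z,n in ((.122,"cover top"),(.168,"knob top")):
    m=(abs(W[...,2]-z)<.008)&(abs(W[...,0]-.524)<.1)&(abs(W[...,1]-.18)<.1)
    m2=(abs(W2[...,2]-z)<.008)&(abs(W2[...,0]-.524)<.1)&(abs(W2[...,1]-.18)<.1)
    print(n,m.sum(),np.median(W[m],0).round(4),cv2.minAreaRect((W[m][:,:2]*1000).astype(np.float32)),m2.sum(),np.median(W2[m2],0).round(4))
near=(abs(W[...,0]-.5415)<.12)&(abs(W[...,1]+.173)<.12)
bl=near&(W[...,2]>.145)&(W[...,2]<.165);print("fin top",bl.sum(),W[bl].mean(0),cv2.minAreaRect((W[bl][:,:2]*1000).astype(np.float32)))
og=near&(i[...,0]>i[...,2]+70)&(abs(W[...,2]-.11)<.008);print("clips",og.sum(),W[og].mean(0),cv2.minAreaRect((W[og][:,:2]*1000).astype(np.float32)))
ht=near&(abs(W[...,2]-.05)<.006)&(i.min(-1)>140);print("heater",cv2.minAreaRect((W[ht][:,:2]*1000).astype(np.float32)))
go(.5415,-.1725,.3,-7.9)
E
```

```text
time: 10.85
tool_pos: [0.5224, 0.1812, 0.2087]
tool_rot: [-0.001, 0.747, 0.665, -0.001]
contact_force: [0.4, 0.3, 0.0]
gripper_width: 0.999
time: 11.85
tool_pos: [0.5386, -0.0398, 0.3051]
tool_rot: [0.001, 0.748, 0.664, 0.0]
contact_force: [0.0, 0.4, 0.3]
gripper_width: 1.002
cover top 961 [0.5223 0.1801 0.1213] ((523.1279907226562, 183.01951599121094), (113.34550476074219, 84.13665008544922), 82.92616271972656) 309 [0.5211 0.1649 0.1206]
knob top 54 [0.5239 0.1825 0.1675] ((522.7450561523438, 182.24008178710938), (20.841960906982422, 22.337968826293945), 1.4941281080245972) 21 [0.5239 0.1738 0.1664]
fin top 51 [ 0.54143363 -0.17233326  0.15570264] ((541.7386474609375, -173.32443237304688), (33.076595306396484, 12.171016693115234), 87.68038177490234)
clips 113 [ 0.53955935 -0.17858215  0.10963403] ((541.5433959960938, -174.9813232421875), (80.5040512084961, 29.492307662963867), 82.76268005371094)
heater ((542.1721801757812, -173.1473388671875), (169.8396759033203, 169.77780151367188), 81.48223876953125)
t 11.95 pos [ 0.5386 -0.0378  0.3048] head -6.75 shift [-133.4   18.7    4.8] yaw 1.1487922999073135 w 0.9973894200730353 F [-0.7  0.8  0.7]
```

View pics/ts3.png

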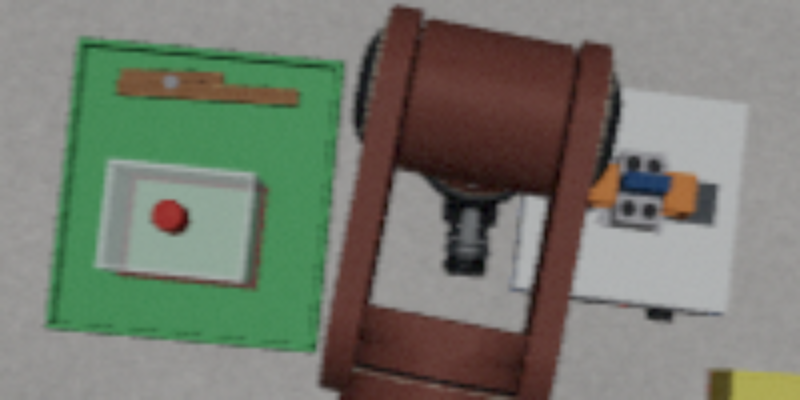

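The cover stands flat in the tray at crop (170,215), its top at z 0.121 as expected. The clamp at (210,88) has not moved, and the fin (645,183) is exposed between the orange clips. I move above the fin and measure it with the wrist camera.

```bash
python3 -m crank '[-20,3,0,1,100,-60,9,0,1,100,-95,14,0,1,100,-120,17,0,1,100,-132,19,10,1,100,-134,19,30,1,100,-134,19,50,1,100,-134,19,60,1,100,-134,19,65,1,100,-134,19,65,1,100]'; cat >> h.py <<'E'
def wrist():
    c=vision.get_calibration("wrist");K=np.array(c["camera_matrix"]);R=np.array(c["R"]);t=np.array(c["t"])
    im,d=vision.grab_frame("wrist")
    v,u=np.mgrid[:384,:512];x=(u-K[0,2])/K[0,0];y=(v-K[1,2])/K[1,1];r=np.hypot(x,y)+1e-9
    k=np.tan(r)/r;return im,d,(np.stack([x*k*d,y*k*d,d],-1)-t)@R
def clips(W,im,d):
    i=im.astype(int);H=np.array([.5417,-.1735]);ey=np.array([.1375,.9905]);ex=np.array([.9905,-.1375])
    q=(W[...,:2]-H);X=q@ex;Y=q@ey;near=(abs(X)<.05)&(abs(Y)<.09)&(d>0)
    f=near&(W[...,2]>.15)&(W[...,2]<.165)&(i[...,2]>i[...,0]+20)
    if f.sum()>5: print("fin",f.sum(),"X",X[f].min().round(4),X[f].max().round(4),"Y",Y[f].min().round(4),Y[f].max().round(4),"z",W[f][:,2].mean().round(4))
    o=near&(i[...,0]>i[...,2]+60)&(abs(W[...,2]-.111)<.007)
    for n,m in (("L",o&(Y>.01)),("R",o&(Y<-.01))):
        if m.sum()>5: print(n,m.sum(),"Y pct",np.percentile(Y[m],[2,50,98]).round(4),"X",np.percentile(X[m],[2,98]).round(4))
E
python3 - <<'E'
from h import *
im,d,W=wrist();clips(W,im,d)
im,d=vision.grab_frame("top");clips(cloud("top",d),im,d)
im,d=vision.grab_frame("side");clips(cloud("side",d),im,d)
go(.5417,-.1735,.121,-7.9)
E
```

```text
time: 12.95
tool_pos: [0.5419, -0.1711, 0.2382]
tool_rot: [-0.001, 0.752, 0.659, -0.0]
contact_force: [0.6, -0.6, 0.5]
gripper_width: 0.999
fin 517 X -0.0045 0.0066 Y -0.0176 0.0152 z 0.1564
L 798 Y pct [0.0174 0.0286 0.0397] X [-0.0126  0.0156]
R 409 Y pct [-0.043  -0.035  -0.0207] X [-0.0131  0.0151]
fin 12 X -0.0067 0.0044 Y 0.0071 0.0167 z 0.1552
fin 15 X -0.002 0.0051 Y -0.023 0.0116 z 0.1555
L 16 Y pct [0.02   0.028  0.0347] X [-0.0096  0.0162]
R 43 Y pct [-0.0468 -0.0358 -0.019 ] X [-0.01    0.0149]
t 13.1 pos [ 0.5426 -0.1719  0.2401] head -7.58 shift [ -1.6  -0.9 119.1] yaw 0.31870058849915495 w 0.9988861791527645 F [0.1 0.3 0.2]
```

```bash
python3 -m crank '[-2,0,25,0,100,-2,0,60,0,100,-2,0,90,0,100,-2,0,108,0,100,-2,0,116,0,100,-2,0,118,0,100,-2,0,118,0,0,-2,0,118,0,0,-2,0,118,0,0,-2,0,118,0,0]'; python3 -m crank '[0,0,0,0,0,0,0,0,0,0,0,0,0,0,0,0,0,0,0,0,0,0,0,0,0,0,0,0,0,0,0,0,0,0,0,0,0,0,0,0,0,0,0,0,0,0,0,0,0,0]'; python3 -c "
from h import *
go(.5417,-.1735,.121,-7.9)
im,d,W=wrist();clips(W,im,d)"
```

```text
time: 14.1
tool_pos: [0.5422, -0.1743, 0.1218]
tool_rot: [0.001, 0.752, 0.659, 0.0]
contact_force: [-0.2, -0.4, -0.1]
gripper_width: 0.33
time: 15.1
tool_pos: [0.5421, -0.1742, 0.1214]
tool_rot: [0.001, 0.752, 0.659, 0.0]
contact_force: [1.9, 0.6, 4.4]
gripper_width: 0.131
t 15.1 pos [ 0.5421 -0.1742  0.1214] head -7.61 shift [ 0.6 -0.5  0.4] yaw 0.2879977205456896 w 0.13141920115880446 F [1.9 0.6 4.4]
fin 1729 X -0.0058 0.0066 Y -0.0185 0.0159 z 0.1564
L 2369 Y pct [0.0175 0.0292 0.0403] X [-0.0131  0.0153]
```

Gripped: opening 11 mm. I rock towards +y.

```bash
python3 -m crank '[2,0,0,0,0,4,0,0,0,0,6,0,0,0,0,8,0,0,0,0,10,0,0,0,0,12,0,0,0,0,14,0,0,0,0,16,0,0,0,0,17,0,0,0,0,17,0,0,0,0]'; python3 -c "
from h import *
go(.5417,-.1735,.121,-7.9)
im,d,W=wrist();clips(W,im,d)
im,d=vision.grab_frame('top');clips(cloud('top',d),im,d)
im,d=vision.grab_frame('side');clips(cloud('side',d),im,d)"
```

```text
time: 16.15
tool_pos: [0.5439, -0.1605, 0.1215]
tool_rot: [0.003, 0.753, 0.659, -0.002]
contact_force: [-1.6, -10.1, 4.1]
gripper_width: 0.131
t 16.15 pos [ 0.5439 -0.1605  0.1215] head -7.62 shift [-13.1  -0.5   0.6] yaw 0.27707331938839275 w 0.1309309725297329 F [ -1.6 -10.1   4.1]
fin 1845 X -0.0059 0.0059 Y -0.0041 0.0304 z 0.1566
L 2269 Y pct [0.025  0.0367 0.0475] X [-0.0132  0.0153]
R 80 Y pct [-0.0431 -0.0396 -0.0354] X [-0.0108  0.012 ]
L 21 Y pct [0.0314 0.0397 0.0465] X [-0.0148  0.0012]
fin 21 X -0.0021 0.0086 Y -0.0062 0.0265 z 0.1551
R 45 Y pct [-0.0468 -0.0356 -0.0196] X [-0.0099  0.0151]
```

The left clip has moved about 7.3 mm and the arm gives about 3 mm. I push a little further.

```bash
python3 -m crank '[1,0,0,0,0,2,0,0,0,0,3,0,0,0,0,4,0,0,0,0,4,0,0,0,0,4,0,0,0,0,4,0,0,0,0,4,0,0,0,0,4,0,0,0,0,4,0,0,0,0]'; python3 -c "
from h import *
go(.5417,-.1735,.121,-7.9)
im,d,W=wrist();clips(W,im,d)"
```

```text
time: 17.3
tool_pos: [0.5444, -0.1566, 0.1213]
tool_rot: [0.003, 0.753, 0.658, -0.002]
contact_force: [-0.6, -10.7, 3.5]
gripper_width: 0.129
t 17.3 pos [ 0.5444 -0.1566  0.1213] head -7.63 shift [-17.1  -0.4   0.4] yaw 0.266329249401025 w 0.12892471393637536 F [ -0.6 -10.7   3.5]
fin 1894 X -0.006 0.0058 Y -0.0 0.0347 z 0.1564
L 2261 Y pct [0.0274 0.0391 0.05  ] X [-0.0132  0.0154]
R 199 Y pct [-0.0433 -0.0406 -0.0317] X [-0.0109  0.0118]
```

The left clip is out 9.9 mm. Now I rock to the other side.

```bash
python3 -m crank '[-3,0,0,0,0,-6,0,0,0,0,-10,0,0,0,0,-14,0,0,0,0,-18,0,0,0,0,-22,0,0,0,0,-25,0,0,0,0,-28,0,0,0,0,-30,0,0,0,0,-32,0,0,0,0]';  python3 -m crank '[-1,0,0,0,0,-2,0,0,0,0,-3,0,0,0,0,-4,0,0,0,0,-5,0,0,0,0,-6,0,0,0,0,-7,0,0,0,0,-8,0,0,0,0,-9,0,0,0,0,-9,0,0,0,0]'; python3 -c "
from h import *
go(.5417,-.1735,.121,-7.9)
im,d,W=wrist();clips(W,im,d)
im,d=vision.grab_frame('side');clips(cloud('side',d),im,d)"
```

```text
time: 18.35
tool_pos: [0.5411, -0.1805, 0.1212]
tool_rot: [-0.003, 0.753, 0.658, 0.004]
contact_force: [2.9, 12.1, 9.5]
gripper_width: 0.128
time: 19.35
tool_pos: [0.5399, -0.1892, 0.121]
tool_rot: [-0.004, 0.753, 0.659, 0.004]
contact_force: [2.0, 11.1, 7.8]
gripper_width: 0.135
t 19.35 pos [ 0.5399 -0.1892  0.121 ] head -7.62 shift [15.8 -0.3  0.1] yaw 0.28100685807493164 w 0.1345690575748164 F [ 2.  11.1  7.8]
fin 1582 X -0.0059 0.0064 Y -0.0348 0.0001 z 0.1567
L 2592 Y pct [0.0271 0.0386 0.0499] X [-0.0132  0.0154]
fin 26 X -0.0025 0.0082 Y -0.0395 -0.0052 z 0.1559
R 45 Y pct [-0.0576 -0.0445 -0.0293] X [-0.01    0.0149]
```

The right clip is out about 9–10 mm. I add 3 mm for margin and then bring the block back upright.

```bash
python3 -m crank '[-1,0,0,0,0,-2,0,0,0,0,-3,0,0,0,0,-3,0,0,0,0,-3,0,0,0,0,-3,0,0,0,0,-3,0,0,0,0,-3,0,0,0,0,-3,0,0,0,0,-3,0,0,0,0]'; python3 -c "
from h import *
im,d=vision.grab_frame('side');clips(cloud('side',d),im,d)
go(.5421,-.1742,.121)"; python3 -m crank '[4,0,0,0,0,8,0,0,0,0,12,0,0,0,0,16,0,0,0,0,20,0,0,0,0,22,0,0,0,0,23,0,0,0,0,23,0,0,0,0,23,0,0,0,0,23,0,0,0,0]';python3 -c "
from h import *
go(.5421,-.1742,.121)
im,d,W=wrist();clips(W,im,d)
im,d=vision.grab_frame('side');clips(cloud('side',d),im,d)
cv2.imwrite('pics/s4.png',cv2.resize(im[190:280,210:300],None,fx=6,fy=6,interpolation=2)[...,::-1])"
```

```text
time: 20.45
tool_pos: [0.5394, -0.1924, 0.1207]
tool_rot: [-0.003, 0.752, 0.659, 0.004]
contact_force: [3.1, 10.8, 7.7]
gripper_width: 0.132
fin 22 X -0.0025 0.0081 Y -0.0404 -0.0085 z 0.1551
R 42 Y pct [-0.0579 -0.0463 -0.0327] X [-0.01    0.0149]
t 20.5 pos [ 0.5394 -0.1924  0.1207] head -7.61 shift [18.4  0.3 -0.1] yaw None w 0.13525982744594817 F [ 2.9 10.8  7.2]
time: 21.5
tool_pos: [0.5413, -0.1759, 0.1207]
tool_rot: [0.001, 0.753, 0.658, -0.002]
contact_force: [0.5, -7.2, 2.5]
gripper_width: 0.132
t 21.5 pos [ 0.5413 -0.1759  0.1207] head -7.63 shift [ 1.8  0.6 -0.3] yaw None w 0.13194676131302546 F [ 0.5 -7.2  2.5]
fin 1726 X -0.0062 0.0059 Y -0.0208 0.0146 z 0.1566
L 2515 Y pct [0.0272 0.0388 0.0498] X [-0.0131  0.0154]
R 37 Y pct [-0.0539 -0.0521 -0.0499] X [-0.0112  0.0112]
fin 23 X -0.0023 0.0084 Y -0.0236 0.0108 z 0.1559
R 46 Y pct [-0.0561 -0.0452 -0.0296] X [-0.01    0.0149]
```

View pics/s4.png

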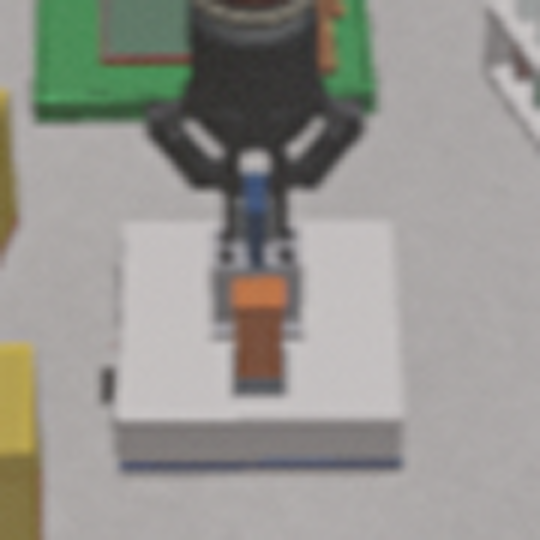

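The gripper holds the blue fin, the block is nearly upright, and the right clip at (260,330) stands away from the body. I centre by 2 mm and lift a little to test.

```bash
python3 -m crank '[1,0,0,0,0,2,0,0,0,0,2,0,-1,0,0,2,0,-3,0,0,2,0,-5,0,0,2,0,-7,0,0,2,0,-9,0,0,2,0,-11,0,0,2,0,-13,0,0,2,0,-15,0,0]'; python3 -c "
from h import *
go(.5421,-.1742,.222)
im,d,W=wrist();clips(W+[0,0,0],im,d)"
```

```text
time: 22.6
tool_pos: [0.5407, -0.1733, 0.1321]
tool_rot: [0.0, 0.753, 0.658, -0.002]
contact_force: [3.6, -8.7, -11.0]
gripper_width: 0.132
t 22.6 pos [ 0.5407 -0.1733  0.1321] head -7.65 shift [ -1.    1.3 -89.9] yaw None w 0.13242852029999733 F [  3.6  -8.7 -11. ]
fin 6 X 0.0049 0.0052 Y 0.0111 0.0118 z 0.1615
L 2159 Y pct [0.0273 0.0388 0.05  ] X [-0.0129  0.0153]
```

```bash
python3 -m crank '[-1,0,0,0,0,-2,0,0,0,0,-3,0,0,0,0,-3,0,0,0,0,-3,0,-1,0,0,-3,0,-2,0,0,-3,0,-3,0,0,-3,0,-4,0,0,-3,0,-4,0,0,-3,0,-4,0,0]'; python3 - <<'E'
from h import *
go(.5421,-.1742,.222)
im,d,W=wrist();i=im.astype(int)
H=np.array([.5417,-.1735]);Y=(W[...,:2]-H)@[.1375,.9905];X=(W[...,:2]-H)@[.9905,-.1375]
clips(W,im,d)
f=(i[...,2]>i[...,0]+20)&(abs(X)<.02)&(abs(Y)<.04)&(W[...,2]>.12)&(d>0)
print(f.sum(),np.percentile(Y[f],[1,50,99]).round(4),np.percentile(W[f][:,2],[1,50,99]).round(4))
m=f&(W[...,2]>np.percentile(W[f][:,2],30)); print("slope z/Y",np.polyfit(Y[m],W[m][:,2],1))
cv2.imwrite('pics/w5.png',im[...,::-1])
E
```

```text
time: 23.65
tool_pos: [0.5408, -0.1744, 0.1393]
tool_rot: [-0.001, 0.752, 0.659, -0.0]
contact_force: [-0.2, -1.0, -3.2]
gripper_width: 0.13
t 23.65 pos [ 0.5408 -0.1744  0.1393] head -7.6 shift [  0.5   1.1 -82.7] yaw None w 0.13047329007690237 F [-0.2 -1.  -3.2]
L 1976 Y pct [0.0274 0.0388 0.0499] X [-0.0131  0.0153]
1758 [-0.0185  0.0002  0.0151] [0.1737 0.1752 0.1765]
slope z/Y [0.00939545 0.17545243]
```

View pics/w5.png

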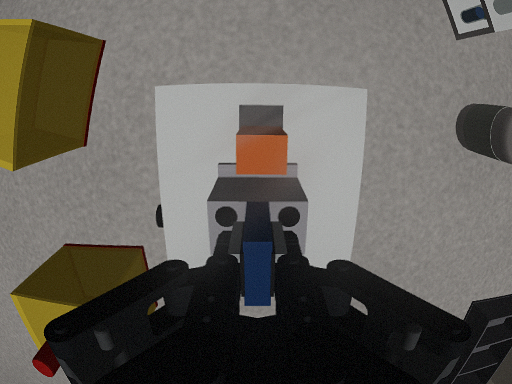

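The forces have dropped to the block's weight. The block hangs upright, raised 19 mm, with its flange already past the toe. I lift straight up 85 mm.

```bash
python3 -m crank '[0,0,-5,0,0,0,0,-13,0,0,0,0,-22,0,0,0,0,-32,0,0,0,0,-42,0,0,0,0,-52,0,0,0,0,-62,0,0,0,0,-72,0,0,0,0,-80,0,0,0,0,-85,0,0]'; python3 -m crank '[0,0,0,0,0,0,0,0,0,0,0,0,0,0,0,0,0,0,0,0,0,0,0,0,0,0,0,0,0,0,0,0,0,0,0,0,0,0,0,0,0,0,0,0,0,0,0,0,0,0]'; python3 - <<'E'
from h import *
go(.5421,-.1742,.222)
im,d,W=wrist();i=im.astype(int)
H=np.array([.5417,-.1735]);Y=(W[...,:2]-H)@[.1375,.9905];X=(W[...,:2]-H)@[.9905,-.1375]
clips(W,im,d)
f=(i[...,2]>i[...,0]+20)&(abs(X)<.02)&(abs(Y)<.04)&(W[...,2]>.2)&(d>0)
print("fin",f.sum(),np.percentile(Y[f],[1,50,99]).round(4),np.percentile(W[f][:,2],[1,50,99]).round(4),"slope",np.polyfit(Y[f],W[f][:,2],1)[0])
im,d=vision.grab_frame('side');clips(cloud('side',d),im,d)
cv2.imwrite('pics/s6.png',cv2.resize(im[150:280,180:330],None,fx=4.5,fy=4.5,interpolation=2)[...,::-1])
im,d=vision.grab_frame('top');V=cloud('top',d)
m=(abs(V[...,2]-.122)<.006)&(abs(V[...,0]-.524)<.1)&(abs(V[...,1]-.18)<.1)
print("cover",cv2.minAreaRect((V[m][:,:2]*1000).astype(np.float32)),V[m][:,2].std())
E
```

```text
time: 24.7
tool_pos: [0.5418, -0.1751, 0.2259]
tool_rot: [0.0, 0.752, 0.659, 0.0]
contact_force: [-0.1, 0.7, -3.0]
gripper_width: 0.132
time: 25.7
tool_pos: [0.5416, -0.175, 0.2248]
tool_rot: [0.0, 0.752, 0.659, 0.0]
contact_force: [0.0, -0.1, -3.0]
gripper_width: 0.131
t 25.7 pos [ 0.5416 -0.175   0.2248] head -7.61 shift [0.9 0.4 2.8] yaw None w 0.13050100180720345 F [ 0.  -0.1 -3. ]
L 916 Y pct [0.0269 0.0383 0.0496] X [-0.0133  0.0152]
fin 1768 [-0.0188 -0.0002  0.0148] [0.2593 0.2607 0.2621] slope 0.014242873944820881
R 45 Y pct [-0.0565 -0.0466 -0.0296] X [-0.01    0.0148]
cover ((523.2516479492188, 182.72940063476562), (112.81328582763672, 84.43399047851562), 83.06346130371094) 0.0026286322828439814
```

View pics/s6.png

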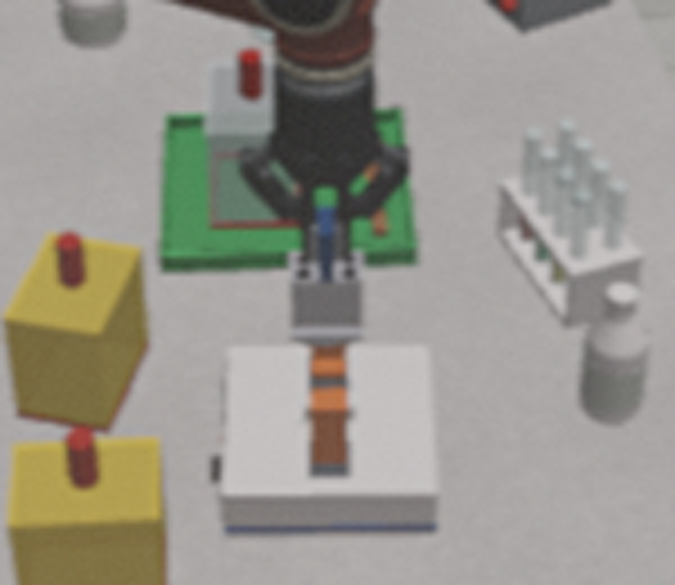

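The block hangs upright at (326,290), clear of both clips, and the cover stands in the tray. The fin's top is at z 0.261, so the foot is at about 0.139, 28 mm above the clip tops. I hand in.

```bash
python3 -c "
from h import *
order.job_done()
go(.5421,-.1742,.222)"
```

```text
the job is handed in; nothing more can be done
the job is handed in; nothing more can be done
```

I set the clear cover upright in the green tray and rocked the block by its fin until both clips were back. I then lifted the block straight up and handed the job in at about 26 s while still holding it. No verdict was reported.

**Last checks:**
- **Cover:** it stands level at (0.523, 0.183), about 30 mm from the tray's middle towards −x. I saw no movement of the clamp after placing the cover.
- **Clips:** the left clip is out by about 9.5 mm and the right by about 9–11 mm. The right one was measured mostly with the side camera, so it is less exact.
- **Block:** it hangs upright (slope about 0.014 rad) over the heater's middle. Its foot is at about 0.139 m, 28 mm above the clip tops. The wrist feels 3.0 N, slightly under the block's stated weight of about 3.9 N, and the arm was at rest.

**Disagreements:**
- The cameras differed by up to about 6 mm in y on the cover knob (the side camera was furthest off), so I used a value in between.
- At the first lift the block dragged on the pocket wall, with about 9 N sideways and 11 N on the pull. I moved it back 3 mm, the side force fell to about 1 N, and it came out freely.

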